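# Light up the fuse box with the torch from the carton

### The arm

A 6-joint arm with a two-finger parallel gripper is mounted at the origin on the work surface. World frame = base frame: x ahead of the robot, y to its left, z up, the work surface at z = 0. Lengths are in m, angles in rad, forces in N, time in s.
With the tool pointing down it reaches from about 0.35 to 0.775 m from the base axis. Payload 5.5 kg.
Tool frame: the origin (TCP) lies midway between the tips of the shut fingers; the grasp point (between the pads) lies env.tcp_to_grasp behind it (env.tcp_to_grasp is the distance from the TCP to the grasp point, in m); z points along the fingers, y is the direction in which the jaws open and shut (so a half turn about z gives the same grasp; the last joint's range is limited). The gripper opens to 85 mm and grips with 20 to 120 N. Pads are 22 mm wide; open, the fingers measure 114 mm over their backs; the gripper's body (76 mm by 85 mm) begins 54 mm behind the grasp point. The pads swing forward as they close: fully open they stand 13 mm farther back than shut.
Start: joints at [-1.398, 0.313, 0.046, 1.304, 0, 1.431], TCP at [0.177, -0.547, 0.231] pointing down, gripper open.
Joint ranges: [-2.76, 2.76], [-0.86, 1.69], [-1.03, 1.26], [-2.2, 2.34], [-1.47, 1.5], [-3.14, 3.14]. Speed limits (rad/s): [2.57, 2.57, 3.14, 3.14, 3.14, 3.14].

### API

Orientations are given as a unit quaternion [w, x, y, z].
In Python, from workcell import env gives the robot as it stands.
- The arm moves only by the shell command python3 -m handwheel 'ROWS' [OPENING] [FORCE]. ROWS is JSON, a list of rows, each an object of numbers: "dx", "dy", "dz": the shift along the tool's x, y, z normalised to -1 to 1, where 1 is 20 mm; "roll": the turn about the tool's z normalised to -1 to 1, where 1 is 6 degrees. In form: [{"dx": .., "dy": .., "dz": .., "roll": ..}, ...]. A call has 1 to 8 rows; each row shifts and turns the commanded pose from where the row before left it, along the tool's axes as they then stand; what a row does not reach is not made up. A row lasts 1/12 s, in which the tool goes at most 41.7 mm and 7.16 degrees, less where a joint would pass 70% of its speed; a pose out of reach is approached as far as the arm can. A call with a number of a shift or a turn outside -1 to 1 is refused whole. A call with a gripper value outside its range is refused whole. OPENING is the closure in counts, from 0 (fully open) to 255 (shut), set as the call begins (- or left out, the last holds). The fingers move at their own pace and stop on an object; FORCE is the grip in N (left out, the last holds). Time passes only in rows, so rows that do not move let the fingers close. It gives the time, the measured TCP pose, the force and the opening at its end, in the units of the state.
- env.get_state(): the state, without advancing time (a new reading comes with each control period).
- env.read_camera(name): name is "side" or "top"; returns the picture (400x640x3 uint8, blue, green, red); there is no depth.
- env.calibration(name): a dict with "fx", "fy", "cx", "cy" (pixels), "k1" (the pictures are not rectified: a ray, as slopes to the right and down, at radius r is drawn at 1 + k1 r^2 times it, then the intrinsics apply), "R" (3x3) and "t" (3): a world point X has camera coordinates R X + t. Camera axes: x right, y down, z forward; pixel columns grow to the right and rows downward; lengths in m; the calibration is good to about 2 mm. A picture is of the moment at which its call begins. calibration takes no time and is no camera call.
- env.hand_in(): hands the job in, once; it reports no verdict.
The state is a dict: "clock": time; "joint_pos": joint angles; "qvel": joint speeds; "tau": joint torques, N m; "tcp_pos": TCP position; "orientation": TCP orientation; "wrist_force": force on the tool from outside, world axes, zero at the start; "ft_torque": the same for the moment, N m; "finger_gap": finger opening in m.
Only numpy, scipy, OpenCV 4.12 (cv2) and the standard library are available. Lean on these libraries where they do the work, as an engineer would, in place of code of your own. Each camera call takes 0.05 s, during which the arm holds its last target.

### The job

Breakers have tripped and I need light on the fuse box: fold both half-raised top flaps of the carton right back, well past upright, then draw the emergency torch straight up out of its socket in the white insert (it lights by itself once out). Turn it roughly level and hold it up in the air, clear of everything and well above the height of the carton, its lens aimed at the middle of the row of breakers in the fuse box at the left end of the board; finish while still holding it there, steady. Leave the spare-cell tube in its socket and everything else on the board where it is.

Things in the scene. Friction and masses are not known exactly. Their poses are not given: they have to be found in the camera images.
- carton: Cardboard carton fixed to the board: 248 mm long (its y), 132 mm wide (its x), rim 152 mm up, walls 4 mm, 124 by 240 mm inside. Origin: centre of underside, z up; yaw varies. Two long top flaps (4 mm thick, 64 mm deep, 244 mm long) on the long rims start half raised; the two short end flaps are fixed, hanging outside the ends, up to 35 mm out
- socket_a (a point): Mouth centre of the insert's socket on the carton's +y side. The white plastic insert fills the carton's bottom to 64 mm above the board; its two round sockets, 46 mm wide, lie 52 mm either side of the carton's centre along its y, floors 9 mm above the board. One holds the torch, the other the spare-cell tube, either way round
- socket_b (a point): Mouth centre of the socket on the carton's -y side, 64 mm above the board
- flap_near (a joint): Angle of the flap hinged on the carton's -x rim (the rim nearer the robot): 0 = lying flat over the opening, 1.57 = upright, up to 3.3 = folded back outside. Starts at 0.85 to 1.15, swings freely by hand (under 1 N at its free edge) and stays where it is left
- flap_far (a joint): The same for the flap hinged on the carton's +x rim (away from the robot): 0 flat over the opening, 1.57 upright, up to 3.3 folded back outside; starts at 0.85 to 1.15, stays where it is left
- flap_near_hinge (a point): Middle of the near flap's hinge line, on the -x rim, 154 mm above the board, 64 mm from the carton's centre line; the hinge line runs along the carton's y
- flap_far_hinge (a point): Middle of the far flap's hinge line, on the +x rim, 154 mm above the board, 64 mm from the carton's centre line; the hinge line runs along the carton's y
- flap_near_edge (a point): Middle of the near flap's free edge, 64 mm from its hinge
- flap_far_edge (a point): Middle of the far flap's free edge, 64 mm from its hinge
- torch: Dark metal emergency torch, 140 mm long, 110 to 210 g: lamp head 42 mm wide, narrowing from 30 to 44 mm along; then a round ribbed 28 mm handle to 130 mm, then a 15 mm tail button. Stands head down in a socket, tail up, its top 149 mm above the board, 3 mm under the rim. Origin: middle of the lens face; z runs from lens to tail, so it shines along its -z
- torch_mid (a point): Point on the torch's axis half-way along it, 70 mm from the lens face
- cell_tube: Grey plastic tube of spare cells, 39 mm across, 114 mm long, flat lid, no tail button, standing in the other socket. Origin: centre of its underside. Leave it
- breaker_row (a point): The point to light up: middle of the row of twelve breakers, on their front faces, in the fuse box screwed to the upright panel at the left end of the board (264 mm wide along world x, 230 mm high, 90 mm deep, facing the board along world -y, clear cover lifted; its underside 115 mm below this point). The row is 216 mm long, the breaker fronts 44 mm high
- cup: Stainless steel cup, 72 mm wide, 85 mm high; origin centre of underside. Leave it
- screwdriver: Screwdriver with a red handle lying on the board. Leave it
- battery_case: White plastic battery case with a snap latch, 112 by 70 by 34 mm. Leave it
- ceramic_knob: White ceramic knob, 38 mm wide, 35 mm high. Leave it
- tape: Black roll of tape lying flat, 64 mm wide, 19 mm high. Leave it
- spare_breaker: Loose spare breaker, white, 70 by 18 by 70 mm, standing on the board. Leave it
Not all that is in view belongs to the job. What is shaped like the torch but blue or purple is not meant.

How it is judged:
On the way, in this order (a step that is already met when the one before it is completed fails the run):
1. both top flaps of the carton are folded back well past upright, the torch still in its socket (value of joint each of flap_near, flap_far above 1.85 rad and distance of torch from where it was at the start of the episode below 0.02 m), for 0.2 s.
2. the torch is drawn up out of its socket, clear of the insert, still near upright (height (world z) of torch above 0.1 m and angle between torch's own z axis and vertical below 0.45 rad and contact force between the fingers and torch above 1 N), for 0.1 s.
At the end, for the whole second after the job is handed in: Fingers hold the torch still (over 2 N, under 30 mm/s), its middle over 220 mm above the board, not touching the carton, within 30 degrees of level, the middle of the breaker row before the lens within 70 mm of the beam axis along torch x and y; both flaps past 1.7 rad (contact force between the fingers and torch above 2 N and height (world z) of torch_mid above 0.22 m and angle between torch's own z axis and vertical between 1.05 and 2.09 rad and x of breaker_row in the frame of torch between -0.07 and 0.07 m and y of breaker_row in the frame of torch between -0.07 and 0.07 m and z of breaker_row in the frame of torch below -0.1 m and value of joint each of flap_near, flap_far above 1.7 rad and contact force between torch and carton below 0.1 N and linear speed of torch below 0.03 m/s and angular speed of torch below 0.15 rad/s); the arm keeps its last pose, push and grip.
It fails at once if a bystander (spare-cell tube, cup, screwdriver, battery case, ceramic knob, tape, spare breaker) is moved more than 30 mm (distance of any of cup, screwdriver, battery_case, ceramic_knob, tape, spare_breaker, cell_tube from where it was at the start of the episode above 0.03 m).
It also fails if it takes over 54 s, if anything falls off the work surface, if the arm or the gripper's body presses on something with over 40 N, if the wrist force passes 120 N, or if a joint passes its speed limit or range.

## Working session

There is one attempt and no reset: what is moved stays moved. The work goes in short steps, Python scripts to look and compute and a shell command to move; the robot and the scene stay as the last step left them, time stands still between calls to the robot, and variables do not carry over. Pictures are saved under pics/ and viewed, and the job is handed in when it is done.

```bash
ls; mkdir -p pics; python3 - <<'E'
from workcell import env
import cv2
for n in("side","top"):
    cv2.imwrite(f"pics/{n}0.png",env.read_camera(n)); c=env.calibration(n); print(n,{k:(v if not hasattr(v,'tolist') else v.tolist()) for k,v in c.items()})
s=env.get_state();print(s, env.tcp_to_grasp)
E
```

```text
pics
side {'fx': 470.20518199125223, 'fy': 470.20518199125223, 'cx': 314.49028881011236, 'cy': 203.41519273145897, 'k1': -0.01968518599243758, 'R': [[0.9933589098357231, -0.11413434903790948, -0.01454051648588166], [-0.09314871776505426, -0.7235813526975192, -0.6839249537830552], [0.06753808280303653, 0.6807373769656848, -0.7294074519588961]], 't': [-0.4971662977180395, 0.14929788433961833, 1.6736890446698771]}
top {'fx': 446.12452601668156, 'fy': 446.12452601668156, 'cx': 327.10350520769066, 'cy': 194.96876688012082, 'k1': -0.01077177273945356, 'R': [[-0.017405955726775512, -0.999723335769324, 0.015820386325639035], [-0.9992521414249679, 0.016846982533147686, -0.0348042675133883], [0.0345281126453968, -0.01641435645350598, -0.9992689219321111]], 't': [0.0227150800659528, 0.49322102645103083, 1.4840771651192024]}
{'clock': 0.1, 'joint_pos': array([-1.39759965e+00,  3.13922853e-01,  4.50923998e-02,  1.30359813e+00,
       -4.95493402e-06,  1.43121821e+00]), 'qvel': array([ 2.65359926e-05, -1.21673771e-03,  1.23708614e-03,  1.45080379e-03,
       -4.40765554e-04, -2.63222473e-04]), 'tau': array([ 2.48122124e-03, -4.81721878e+01,  2.99246603e+01,  1.26703363e-02,
       -1.89811349e-04,  7.10198066e-06]), 'tcp_pos': array([ 0.17684977, -0.5466504 ,  0.23049936]), 'orientation': array([-8.15969044e-04,  9.87796064e-01,  1.55750663e-01, -1.61949599e-05]), 'wrist_force': array([ 0.43918722, -0.17041801,  0.31409915]), 'ft_torque': array([-0.01219014, -0.01994323,  0.03666537]), 'finger_gap': 0.08505642707587256} 0.0187
```

View pics/side0.png

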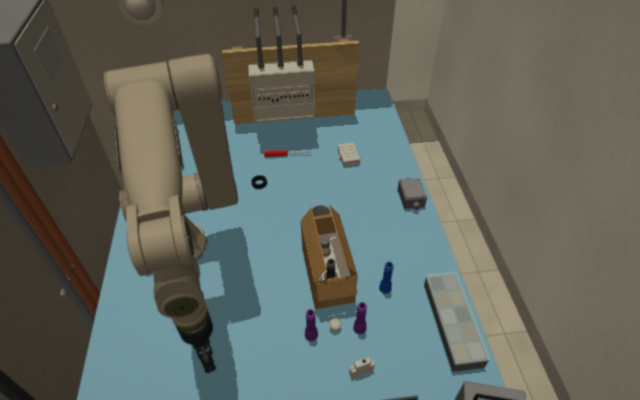

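View pics/top0.png

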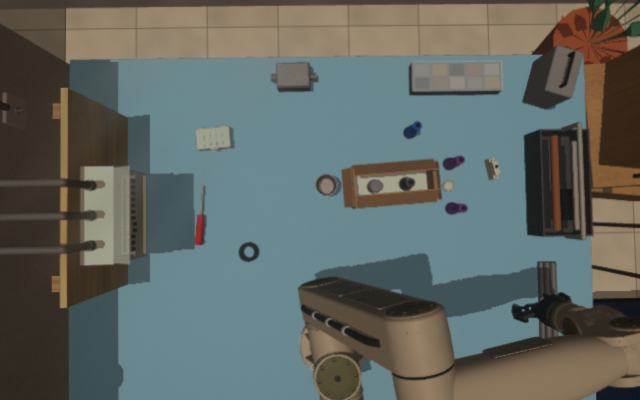

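```bash
cat > h.py <<'E'
import numpy as np, cv2
from workcell import env
from scipy.spatial.transform import Rotation as Ro
def ray(n,u,v):
    c=env.calibration(n);R=np.array(c["R"]);t=np.array(c["t"])
    K=np.array([[c["fx"],0,c["cx"]],[0,c["fy"],c["cy"]],[0,0,1.]])
    p=cv2.undistortPoints(np.array([[[u,v]]],float),K,np.array([c["k1"],0,0,0.]))[0,0]
    return -R.T@t, R.T@np.array([p[0],p[1],1])
def plane(n,u,v,z):
    o,d=ray(n,u,v); return o+d*(z-o[2])/d[2]
def tri(a,b):
    o1,d1=ray("side",*a);o2,d2=ray("top",*b)
    s=np.linalg.lstsq(np.c_[d1,-d2],o2-o1,rcond=None)[0]
    p,q=o1+s[0]*d1,o2+s[1]*d2
    return (p+q)/2,np.linalg.norm(p-q)
def proj(n,X):
    c=env.calibration(n);K=np.array([[c["fx"],0,c["cx"]],[0,c["fy"],c["cy"]],[0,0,1.]])
    R=np.array(c["R"]);t=np.array(c["t"])
    return cv2.projectPoints(np.array(X,float).reshape(-1,3),cv2.Rodrigues(R)[0],t,K,np.array([c["k1"],0,0,0.]))[0].reshape(-1,2)
def crop(n,x0,y0,x1,y1,out,f,img=None):
    im=env.read_camera(n) if img is None else img
    cv2.imwrite(out,cv2.resize(im[y0:y1,x0:x1],None,fx=f,fy=f,interpolation=cv2.INTER_CUBIC)); return im
E
python3 - <<'E'
from h import *
s=cv2.imread("pics/side0.png");t=cv2.imread("pics/top0.png")
crop("s",280,190,400,350,"pics/c1.png",3.7+0,s) if 0 else crop("s",270,195,400,345,"pics/c1.png",4,s)
crop("t",310,120,510,230,"pics/c2.png",4,t)
crop("t",70,150,170,280,"pics/c3.png",4,t);crop("s",220,50,370,130,"pics/c4.png",5,s)
E
```

```text
(no output)
```

View pics/c1.png

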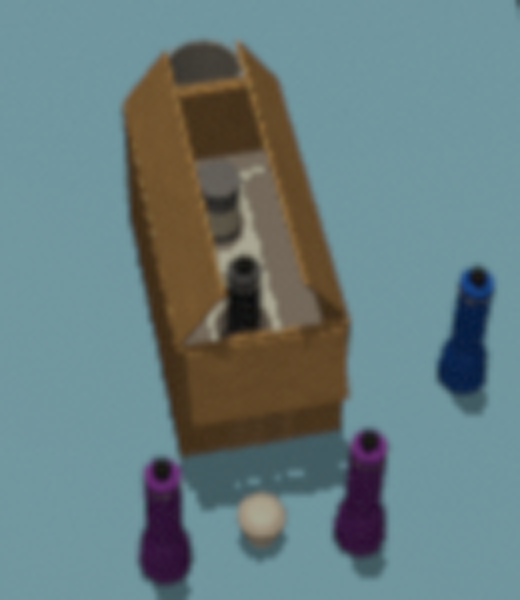

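View pics/c2.png

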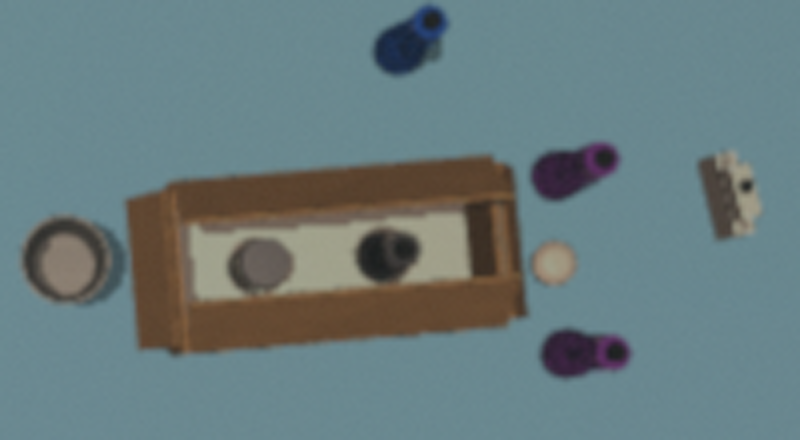

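View pics/c3.png

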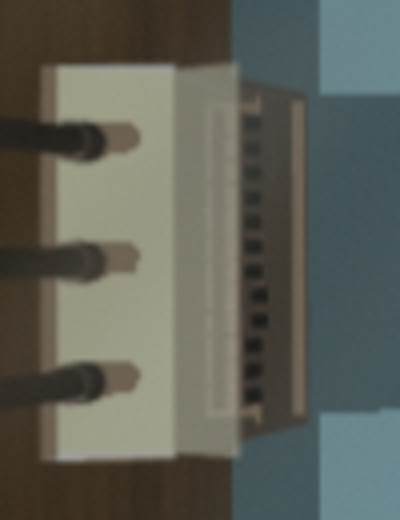

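View pics/c4.png

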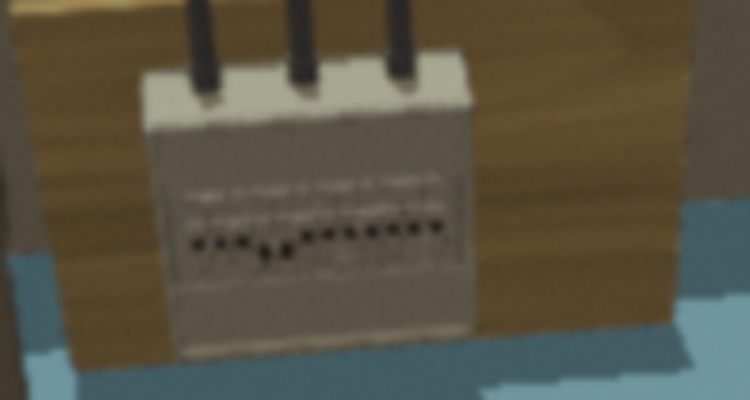

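```bash
python3 - <<'E'
from h import *
np.set_printoptions(precision=4,suppress=True)
print("torch tail",plane("top",411,182.2,.149),plane("side",330.7,261,.149),tri((330.7,261),(411,182.2)))
print("tube",plane("top",375.5,185.7,.123),plane("side",270+222/4,195+178/4,.123))
print("breaker",tri((220+317/5,50+234/5),(70+255/4,150+259/4)))
# toggles ends
print(tri((220+198/5,50+243/5),(70+255/4,150+395/4)),tri((220+436/5,50+227/5),(70+255/4,150+123/4)))
# fusebox top front corners
print(tri((220+148/5,50+130/5),(70+175/4,150+458/4)),tri((220+469/5,50+105/5),(70+175/4,150+66/4)))
print("underside?",[plane("side",220+178/5,50+355/5,z) for z in(.05,.1,.15)])
# carton rim
for n,(u,v) in {"-y near":(509,325),"-y far":(515,165),"+y near":(178,353),"+y far":(168,185)}.items():
    print(n,plane("top",310+u/4,120+v/4,.154))
for n,(u,v) in {"-y near":(186,347),"-y far":(347,322),"+y near":(125,105),"+y far":(278,80)}.items():
    print("side",n,plane("side",270+u/4,195+v/4,.154))
for n,a,b in(("near edge -y",(228,300),(508,283-5)),("near edge +y",(172,55),(188,300)),("far edge -y",(320,290),(493,197)),("far edge +y",(240,42),(188,220))):
    print(n,tri((270+a[0]/4,195+a[1]/4),(310+b[0]/4,120+b[1]/4)))
E
```

```text
torch tail [ 0.5233 -0.2394  0.149 ] [ 0.5243 -0.2448  0.149 ] (array([ 0.5243, -0.2406,  0.1433]), np.float64(0.0013584989219646698))
tube [ 0.5158 -0.1342  0.123 ] [ 0.5223 -0.1389  0.123 ]
breaker (array([0.4393, 0.5814, 0.1933]), np.float64(0.0006223967968002149))
(array([0.3404, 0.5816, 0.1934]), np.float64(0.00019513379710201683)) (array([0.5389, 0.5824, 0.1903]), np.float64(0.0010180122077110638))
(array([0.3092, 0.592 , 0.2967]), np.float64(0.003633188215594419)) (array([0.5699, 0.5914, 0.2976]), np.float64(0.00017755208695376503))
underside? [array([0.3101, 0.6242, 0.05  ]), array([0.3134, 0.5566, 0.1   ]), array([0.3168, 0.4889, 0.15  ])]
-y near [ 0.4638 -0.3169  0.154 ]
-y far [ 0.5854 -0.3247  0.154 ]
+y near [ 0.447  -0.0654  0.154 ]
+y far [ 0.5743 -0.0603  0.154 ]
side -y near [ 0.4722 -0.3173  0.154 ]
side -y far [ 0.593  -0.3103  0.154 ]
side +y near [ 0.4502 -0.0778  0.154 ]
side +y far [ 0.5784 -0.0666  0.154 ]
near edge -y (array([ 0.5011, -0.3069,  0.1931]), np.float64(0.006607048645591567))
near edge +y (array([ 0.4879, -0.07  ,  0.2005]), np.float64(0.005212373673061295))
far edge -y (array([ 0.5659, -0.3002,  0.1839]), np.float64(0.01452016153577248))
far edge +y (array([ 0.5444, -0.0704,  0.2086]), np.float64(0.002435189575472811))
```

The target is the black torch standing in the −y socket, at top (411,182) and side (331,261). It could be confused with:
- the blue torch at top (412,130)
- the purple torches at top (453,163) and (456,208)
- the grey cell tube at top (375,186), which has a flat lid and no button

The crop shows a dark body with a tail button, so the choice holds. The fuse-box row is at about (0.439, 0.581, 0.19). The carton centre is about (0.520, −0.190), yaw about 0.07.

First I turn the tool so that its x axis lies along carton +y.

```bash
python3 -m handwheel '[{"roll":-1,"dz":-0.5},{"roll":-1,"dz":-0.5},{"roll":-1},{"roll":-1},{"roll":-1},{"roll":-1},{"roll":-1},{"roll":-1}]' 255 30
python3 -m handwheel '[{"roll":-1},{"roll":-1},{"roll":-1},{"roll":-1},{"roll":-0.7},{}]'
cat >> h.py <<'E'
C=np.array([.520,-.190]);YAW=.07
def rel(goal,phi=None):
    "tool-axis shift (in units of 20 mm) to TCP goal, roll units to heading phi of tool x"
    s=env.get_state();q=s["orientation"];R=Ro.from_quat([q[1],q[2],q[3],q[0]]).as_matrix()
    d=R.T@(np.array(goal)-s["tcp_pos"])/.02
    h=np.arctan2(R[1,0],R[0,0])
    print("t",s["clock"],"tcp",s["tcp_pos"].round(4),"head",h.round(3),"tilt",R[2,2].round(4),"j",s["joint_pos"].round(2),"F",s["wrist_force"].round(1),"gap",round(s["finger_gap"],4))
    print("units",d.round(2), "roll" ,None if phi is None else round((h-phi)/np.radians(6),2))
def cart(x,y,z): 
    c,s_=np.cos(YAW),np.sin(YAW); return [C[0]+c*x-s_*y,C[1]+s_*x+c*y,z]
E
python3 -c "
from h import *
rel(cart(0,0,.26),1.64)"
```

```text
t 0.1 tcp [ 0.1768 -0.5467  0.2305] head 0.313 tilt -1.0 j [-1.4   0.31  0.05  1.3  -0.    1.43] F [ 0.4 -0.2  0.3] gap 0.0851
units [ 21.81 -11.69  -1.45] roll -12.67invalid input at $[0]: expected keys dx, dy, dz, roll
invalid input at $[0]: expected keys dx, dy, dz, roll
```

```bash
python3 -m handwheel '[{"dx":0,"dy":0,"dz":-0.5,"roll":-1},{"dx":0,"dy":0,"dz":-0.5,"roll":-1},{"dx":0,"dy":0,"dz":-0.5,"roll":-1},{"dx":0,"dy":0,"dz":0,"roll":-1},{"dx":0,"dy":0,"dz":0,"roll":-1},{"dx":0,"dy":0,"dz":0,"roll":-1},{"dx":0,"dy":0,"dz":0,"roll":-1},{"dx":0,"dy":0,"dz":0,"roll":-1}]' 255 30
python3 -m handwheel '[{"dx":0,"dy":0,"dz":0,"roll":-1},{"dx":0,"dy":0,"dz":0,"roll":-1},{"dx":0,"dy":0,"dz":0,"roll":-1},{"dx":0,"dy":0,"dz":0,"roll":-1},{"dx":0,"dy":0,"dz":0,"roll":-0.7},{"dx":0,"dy":0,"dz":0,"roll":0}]'
python3 -c "
from h import *
rel(cart(0,0,.26),1.64)"
```

```text
clock: 0.77
tcp_pos: [0.1769, -0.5469, 0.2608]
orientation: [-0.0, 0.838, 0.546, 0.0]
wrist_force: [-0.0, 0.0, -0.9]
finger_gap: -0.0
clock: 1.27
tcp_pos: [0.1769, -0.5469, 0.2608]
orientation: [-0.0, 0.681, 0.733, 0.0]
wrist_force: [-0.6, -0.1, -0.8]
finger_gap: -0.0001
t 1.2667 tcp [ 0.1769 -0.5469  0.2608] head 1.644 tilt -1.0 j [-1.4   0.31  0.11  1.37  0.    0.1 ] F [-0.6 -0.1 -0.8] gap -0.0001
units [16.53 18.42  0.05] roll 0.04
```

```bash
python3 -m handwheel '[{"dx":0.9,"dy":1,"dz":0,"roll":0},{"dx":0.9,"dy":1,"dz":0,"roll":0},{"dx":0.9,"dy":1,"dz":0,"roll":0},{"dx":0.9,"dy":1,"dz":0,"roll":0},{"dx":0.9,"dy":1,"dz":0,"roll":0},{"dx":0.9,"dy":1,"dz":0,"roll":0},{"dx":0.9,"dy":1,"dz":0,"roll":0},{"dx":0.9,"dy":1,"dz":0,"roll":0}]'
python3 -m handwheel '[{"dx":0.9,"dy":1,"dz":0,"roll":0},{"dx":0.9,"dy":1,"dz":0,"roll":0},{"dx":0.9,"dy":1,"dz":0,"roll":0},{"dx":0.9,"dy":1,"dz":0,"roll":0},{"dx":0.9,"dy":1,"dz":0,"roll":0},{"dx":0.9,"dy":1,"dz":0,"roll":0},{"dx":0.9,"dy":1,"dz":0,"roll":0},{"dx":0.9,"dy":1,"dz":0,"roll":0}]'
python3 -m handwheel '[{"dx":1,"dy":1,"dz":0,"roll":0},{"dx":1,"dy":1,"dz":0,"roll":0},{"dx":0.1,"dy":0.4,"dz":0,"roll":0},{"dx":0,"dy":0,"dz":0,"roll":0}]'
python3 - <<'E'
from h import *
rel(cart(0,0,.18),1.64)
crop("side",230,150,400,345,"pics/a1.png",3);crop("top",310,120,510,230,"pics/a2.png",4)
E
```

```text
clock: 1.93
tcp_pos: [0.3268, -0.3908, 0.2611]
orientation: [-0.0, 0.682, 0.731, 0.0]
wrist_force: [0.3, -0.2, 0.2]
finger_gap: 0.0
clock: 2.6
tcp_pos: [0.476, -0.2357, 0.2611]
orientation: [-0.0, 0.682, 0.731, -0.0]
wrist_force: [0.7, -0.5, -1.0]
finger_gap: 0.0001
clock: 2.93
tcp_pos: [0.5215, -0.1903, 0.2608]
orientation: [-0.0, 0.681, 0.733, -0.0]
wrist_force: [0.8, -0.5, -0.9]
finger_gap: 0.0002
t 2.9333 tcp [ 0.5215 -0.1903  0.2608] head 1.644 tilt -1.0 j [-0.49  0.27  0.06  1.36 -0.    1.  ] F [ 0.8 -0.5 -0.9] gap 0.0002
units [ 0.02 -0.07  4.04] roll 0.04
```

View pics/a1.png

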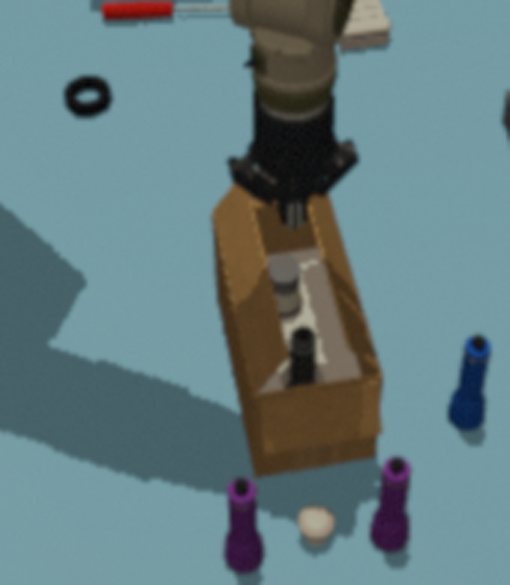

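View pics/a2.png

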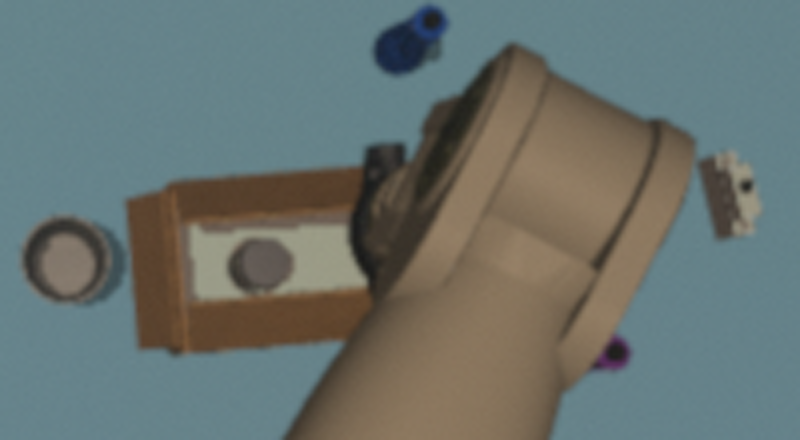

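The tip is centred over the slot between the flap edges, with the side view showing the fingertips near (328,223). Next I go down and push the near flap outwards.

```bash
python3 -m handwheel '[{"dx":0,"dy":0,"dz":0.8,"roll":0},{"dx":0,"dy":0,"dz":0.8,"roll":0},{"dx":0,"dy":0,"dz":0.8,"roll":0},{"dx":0,"dy":0,"dz":0.8,"roll":0},{"dx":0,"dy":0,"dz":0.6,"roll":0},{"dx":0,"dy":0,"dz":0,"roll":0}]'
python3 -m handwheel '[{"dx":0,"dy":-0.5,"dz":0,"roll":0},{"dx":0,"dy":-0.5,"dz":0,"roll":0},{"dx":0,"dy":-0.5,"dz":0,"roll":0},{"dx":0,"dy":-0.5,"dz":0,"roll":0},{"dx":0,"dy":-0.5,"dz":0,"roll":0},{"dx":0,"dy":-0.5,"dz":0,"roll":0},{"dx":0,"dy":-0.5,"dz":0,"roll":0},{"dx":0,"dy":-0.5,"dz":0,"roll":0}]'
python3 -m handwheel '[{"dx":0,"dy":-0.3,"dz":0,"roll":0},{"dx":0,"dy":-0.3,"dz":0,"roll":0},{"dx":0,"dy":0,"dz":0,"roll":0}]'
python3 - <<'E'
from h import *
rel(cart(80,0,.18),1.64)
crop("side",230,150,400,345,"pics/b1.png",3);crop("top",310,120,510,230,"pics/b2.png",4)
E
```

```text
clock: 3.53
tcp_pos: [0.5177, -0.1921, 0.1826]
orientation: [-0.002, 0.682, 0.731, -0.001]
wrist_force: [-0.2, 0.4, 0.3]
finger_gap: -0.0001
clock: 4.2
tcp_pos: [0.4394, -0.1973, 0.1855]
orientation: [0.0, 0.681, 0.732, -0.0]
wrist_force: [0.6, -0.2, 0.5]
finger_gap: 0.0
clock: 4.45
tcp_pos: [0.4273, -0.1981, 0.1853]
orientation: [-0.0, 0.681, 0.732, -0.0]
wrist_force: [0.1, 0.5, -0.7]
finger_gap: -0.0002
t 4.45 tcp [ 0.4273 -0.1981  0.1853] head 1.642 tilt -1.0 j [-0.6   0.13 -0.3   1.14 -0.    0.89] F [ 0.1  0.5 -0.7] gap -0.0002
units [-5.19000e+00  4.00465e+03 -2.14000e+00] roll 0.02
```

View pics/b1.png

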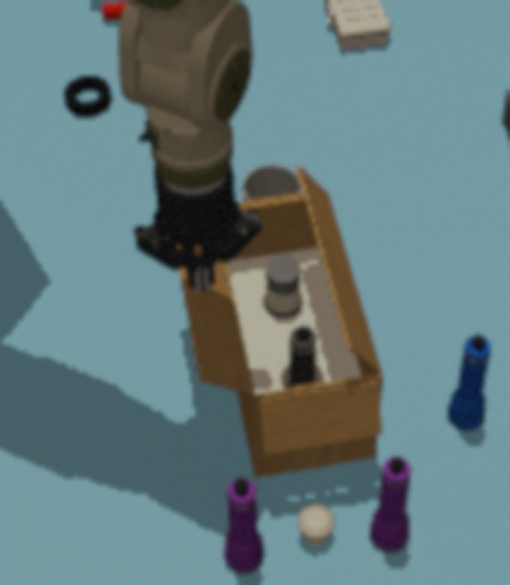

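The near flap is folded out, its edge at about side (300,270). Now the far one.

```bash
python3 -m handwheel '[{"dx":0,"dy":0.8,"dz":0,"roll":0},{"dx":0,"dy":0.8,"dz":0,"roll":0},{"dx":0,"dy":0.8,"dz":0,"roll":0},{"dx":0,"dy":0.8,"dz":0,"roll":0},{"dx":0,"dy":0.8,"dz":0,"roll":0},{"dx":0,"dy":0.6,"dz":0,"roll":0},{"dx":0,"dy":0.5,"dz":0,"roll":0},{"dx":0,"dy":0.5,"dz":0,"roll":0}]'
python3 -m handwheel '[{"dx":0,"dy":0.5,"dz":0,"roll":0},{"dx":0,"dy":0.5,"dz":0,"roll":0},{"dx":0,"dy":0.5,"dz":0,"roll":0},{"dx":0,"dy":0.5,"dz":0,"roll":0},{"dx":0,"dy":0.5,"dz":0,"roll":0},{"dx":0,"dy":0.5,"dz":0,"roll":0},{"dx":0,"dy":0.4,"dz":0,"roll":0},{"dx":0,"dy":0,"dz":0,"roll":0}]'
python3 - <<'E'
from h import *
rel(cart(0,-.052,.25),1.64)
crop("side",230,150,400,345,"pics/d1.png",3);crop("top",310,120,510,230,"pics/d2.png",4)
E
```

```text
clock: 5.22
tcp_pos: [0.541, -0.1899, 0.1849]
orientation: [-0.0, 0.681, 0.732, -0.0]
wrist_force: [-1.3, -1.1, 0.7]
finger_gap: -0.0
clock: 5.88
tcp_pos: [0.6095, -0.1851, 0.1849]
orientation: [0.0, 0.681, 0.732, 0.0]
wrist_force: [0.7, -0.9, 1.0]
finger_gap: -0.0002
t 5.8833 tcp [ 0.6095 -0.1851  0.1849] head 1.643 tilt -1.0 j [-0.42  0.45  0.13  1.25  0.    1.08] F [ 0.7 -0.9  1. ] gap -0.0002
units [-2.52 -4.48 -3.26] roll 0.03
```

View pics/d1.png

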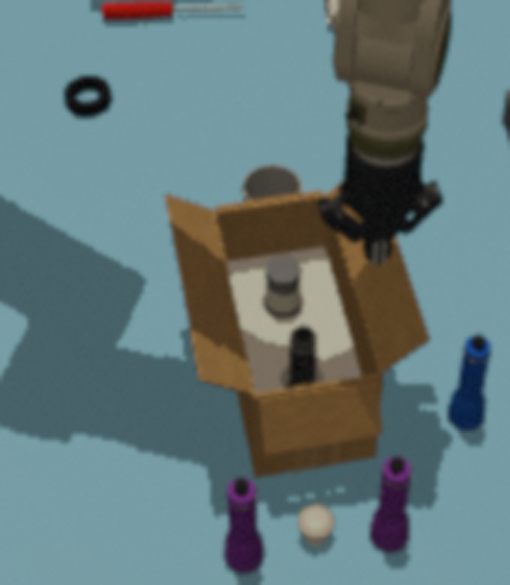

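View pics/d2.png

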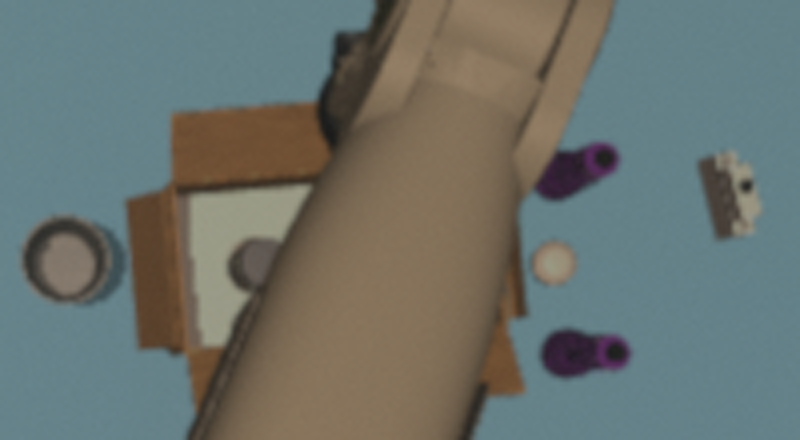

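Both flaps are folded well back: the near edge is at about side (286,215)–(297,277), the far edge at about (372,263). Next I rise, move over the torch and check.

```bash
python3 -m handwheel '[{"dx":0,"dy":-0.3,"dz":-0.8,"roll":0},{"dx":0,"dy":-0.4,"dz":-0.8,"roll":0},{"dx":-0.4,"dy":-0.7,"dz":-0.8,"roll":0},{"dx":-0.5,"dy":-0.7,"dz":-0.8,"roll":0},{"dx":-0.5,"dy":-0.8,"dz":0,"roll":0},{"dx":-0.6,"dy":-0.8,"dz":0,"roll":0},{"dx":-0.5,"dy":-0.8,"dz":0,"roll":0},{"dx":0,"dy":0,"dz":0,"roll":0}]' 60 30
python3 - <<'E'
from h import *
rel([.5238,-.2405,.105],1.64)
crop("side",270,195,400,345,"pics/e1.png",4)
E
```

```text
clock: 6.65
tcp_pos: [0.5192, -0.2431, 0.2499]
orientation: [0.0, 0.682, 0.731, -0.001]
wrist_force: [-0.3, -0.1, 0.4]
finger_gap: 0.0652
t 6.65 tcp [ 0.5192 -0.2431  0.2499] head 1.64 tilt -1.0 j [-0.58  0.31  0.08  1.35 -0.    0.92] F [-0.3 -0.1  0.4] gap 0.0652
units [0.12 0.24 7.25] roll -0.0
```

View pics/e1.png

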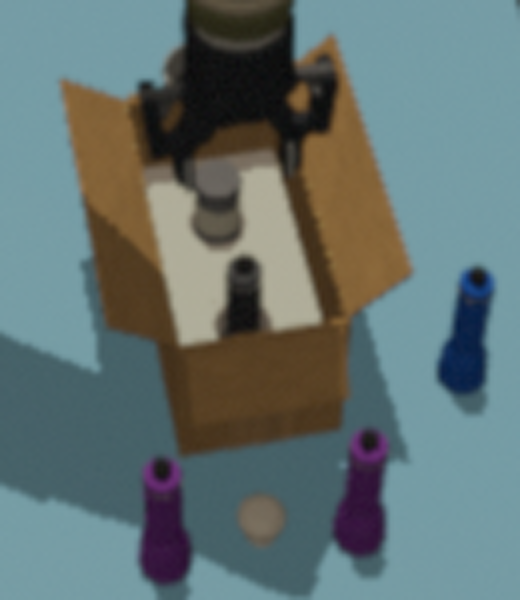

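```bash
python3 - <<'E'
from h import *
def yp(n,u,v,y):
    o,d=ray(n,u,v);return (o+d*(y-o[1])/d[1]).round(4)
for p in [(150,155),(140,85),(320,130),(335,70),(195,185),(292,175),(243,262)]:
    print(p,yp("side",270+p[0]/4,195+p[1]/4,-.243-.01))
# flap edges: +y corner / -y corner with carton y
for n,p,cy in(("near +y",(62,80),.122),("near -y",(107,330),-.122),("far +y",(335,36),.122),("far -y",(411,271),-.122)):
    X=yp("side",270+p[0]/4,195+p[1]/4,C[1]+cy*.9976)
    X2=yp("side",270+p[0]/4,195+p[1]/4,C[1]+cy*.9976+.07*(X[0]-C[0]))
    d=(X2[:2]-C);cx=abs(d[0]*np.cos(YAW)+d[1]*np.sin(YAW)); print(n,X2,"cx",cx.round(4),"ang",np.pi/2+np.arctan2(cx-.064,X2[2]-.154))
E
```

```text
(150, 155) [ 0.4562 -0.253   0.2999]
(140, 85) [ 0.4513 -0.253   0.3742]
(320, 130) [ 0.5759 -0.253   0.309 ]
(335, 70) [ 0.5837 -0.253   0.3706]
(195, 185) [ 0.4875 -0.253   0.2615]
(292, 175) [ 0.5576 -0.253   0.2619]
(243, 262) [ 0.5232 -0.253   0.1629]
near +y [ 0.4008 -0.0766  0.1904] cx 0.111 ang 2.4823734826871275
near -y [ 0.4154 -0.319   0.1888] cx 0.1134 ang 2.5275642689382503
far +y [ 0.6251 -0.061   0.195 ] cx 0.1139 ang 2.4534513537623654
far -y [ 0.6388 -0.3036  0.2007] cx 0.1106 ang 2.354731447791641
```

```bash
python3 -m handwheel '[{"dx":0.1,"dy":0.15,"dz":0.8,"roll":0},{"dx":0,"dy":0,"dz":0.9,"roll":0},{"dx":0,"dy":0,"dz":0.9,"roll":0},{"dx":0,"dy":0,"dz":0.8,"roll":0},{"dx":0,"dy":0,"dz":0,"roll":0}]' 115 30
python3 - <<'E'
from h import *
rel([.5238,-.2405,.108],1.64)
crop("side",270,195,400,345,"pics/f1.png",4)
E
```

```text
clock: 7.12
tcp_pos: [0.5233, -0.2376, 0.1779]
orientation: [-0.003, 0.681, 0.732, -0.0]
wrist_force: [-0.8, 0.9, -0.3]
finger_gap: 0.0471
t 7.1167 tcp [ 0.5233 -0.2376  0.1779] head 1.643 tilt -1.0 j [-0.57  0.34 -0.05  1.19  0.    0.93] F [-0.8  0.9 -0.3] gap 0.0471
units [-0.16  0.03  3.49] roll 0.03
```

View pics/f1.png

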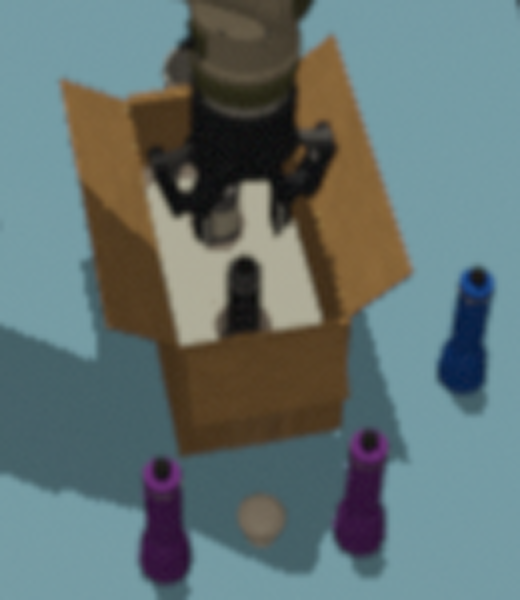

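```bash
python3 -m handwheel '[{"dx":-0.15,"dy":0,"dz":0.6,"roll":0},{"dx":0,"dy":0,"dz":0.6,"roll":0},{"dx":0,"dy":0,"dz":0.6,"roll":0},{"dx":0,"dy":0,"dz":0,"roll":0}]'
python3 -m handwheel '[{"dx":0,"dy":0,"dz":0.6,"roll":0},{"dx":0,"dy":0,"dz":0.6,"roll":0},{"dx":0,"dy":0,"dz":0.4,"roll":0},{"dx":0,"dy":0,"dz":0,"roll":0}]'
python3 - <<'E'
from h import *
rel([.5238,-.2405,.108],1.64)
crop("side",270,195,400,345,"pics/g1.png",4)
E
```

```text
clock: 7.5
tcp_pos: [0.5246, -0.2417, 0.1444]
orientation: [-0.001, 0.681, 0.732, -0.0]
wrist_force: [-0.1, 0.8, 1.0]
finger_gap: 0.0468
clock: 7.83
tcp_pos: [0.5246, -0.2419, 0.1128]
orientation: [-0.001, 0.681, 0.732, -0.0]
wrist_force: [-0.6, 0.1, -0.7]
finger_gap: 0.0469
t 7.8333 tcp [ 0.5246 -0.2419  0.1128] head 1.643 tilt -1.0 j [-0.57  0.38 -0.16  1.04  0.    0.93] F [-0.6  0.1 -0.7] gap 0.0469
units [ 0.07 -0.04  0.24] roll 0.03
```

View pics/g1.png

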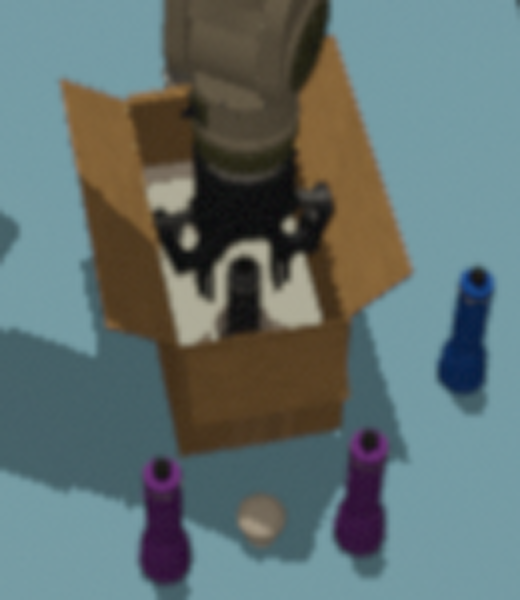

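The fingers straddle the tail in the crop, at about 205 and 280 px either side of 243. Now I close.

```bash
python3 -m handwheel '[{"dx":0,"dy":0,"dz":0.25,"roll":0},{"dx":0,"dy":0,"dz":0,"roll":0}]'
python3 -m handwheel '[{"dx":0,"dy":0,"dz":0,"roll":0},{"dx":0,"dy":0,"dz":0,"roll":0},{"dx":0,"dy":0,"dz":0,"roll":0},{"dx":0,"dy":0,"dz":0,"roll":0},{"dx":0,"dy":0,"dz":0,"roll":0}]' 255 40
python3 -m handwheel '[{"dx":0,"dy":0,"dz":-0.4,"roll":0},{"dx":0,"dy":0,"dz":-0.5,"roll":0},{"dx":0,"dy":0,"dz":-0.5,"roll":0},{"dx":0,"dy":0,"dz":-0.5,"roll":0},{"dx":0,"dy":0,"dz":0,"roll":0}]'
python3 - <<'E'
from h import *
rel([.5238,-.2405,.218],1.64)
crop("side",270,195,400,345,"pics/i1.png",4)
E
```

```text
clock: 8.05
tcp_pos: [0.5252, -0.2425, 0.1085]
orientation: [0.0, 0.681, 0.732, 0.0]
wrist_force: [-0.8, 0.3, 0.0]
finger_gap: 0.047
clock: 8.47
tcp_pos: [0.5254, -0.2426, 0.1089]
orientation: [0.001, 0.681, 0.732, 0.0]
wrist_force: [1.1, 0.2, 3.4]
finger_gap: 0.0268
clock: 8.88
tcp_pos: [0.5261, -0.2431, 0.1493]
orientation: [0.002, 0.681, 0.732, 0.0]
wrist_force: [1.4, -0.6, -1.7]
finger_gap: 0.0268
t 8.8833 tcp [ 0.5261 -0.2431  0.1493] head 1.643 tilt -1.0 j [-0.57  0.35 -0.1   1.11 -0.    0.93] F [ 1.4 -0.6 -1.7] gap 0.0268
units [ 0.13 -0.1  -3.44] roll 0.03
```

View pics/i1.png

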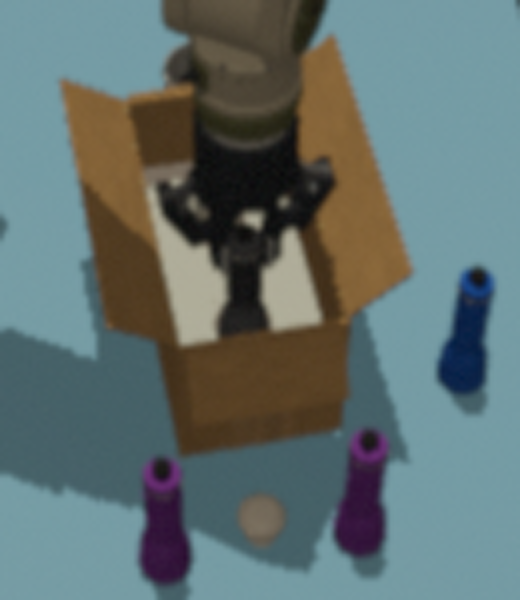

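```bash
python3 -m handwheel '[{"dx":0,"dy":0,"dz":-0.6,"roll":0},{"dx":0,"dy":0,"dz":-0.7,"roll":0},{"dx":0,"dy":0,"dz":-0.7,"roll":0},{"dx":0,"dy":0,"dz":-0.7,"roll":0},{"dx":0,"dy":0,"dz":-0.6,"roll":0},{"dx":0,"dy":0,"dz":-0.1,"roll":0},{"dx":0,"dy":0,"dz":0,"roll":0},{"dx":0,"dy":0,"dz":0,"roll":0}]'
python3 - <<'E'
from h import *
rel(cart(0,-.099,.216),1.64)
crop("side",270,195,400,345,"pics/j1.png",4)
E
```

```text
clock: 9.6
tcp_pos: [0.5246, -0.2422, 0.2135]
orientation: [-0.0, 0.681, 0.732, -0.0]
wrist_force: [-0.2, 0.1, -1.8]
finger_gap: 0.0269
t 9.6 tcp [ 0.5246 -0.2422  0.2135] head 1.643 tilt -1.0 j [-0.57  0.32  0.02  1.27 -0.    0.93] F [-0.2  0.1 -1.8] gap 0.0269
units [-2.33 -0.05 -0.13] roll 0.03
```

View pics/j1.png

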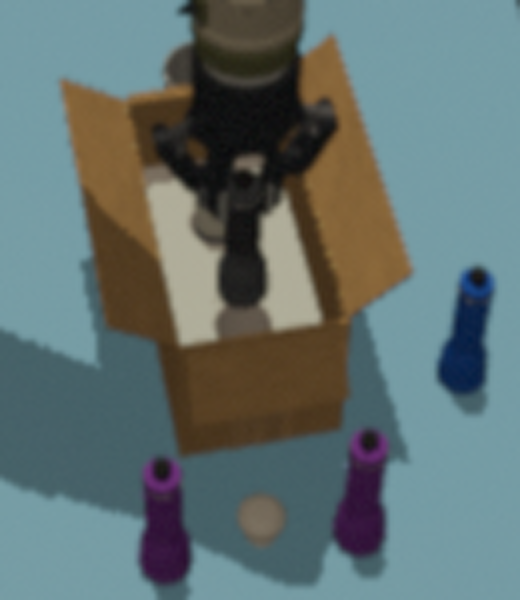

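The torch is out and upright, with the lens at about z 0.115. The tool can't tilt, so I'll swing the torch level in the grip by bearing its head gently on the −y end wall's rim, jaws along carton x.

```bash
python3 -m handwheel '[{"dx":0,"dy":0,"dz":-0.25,"roll":0},{"dx":0,"dy":0,"dz":0,"roll":0},{"dx":0,"dy":0,"dz":0,"roll":0},{"dx":-0.5,"dy":0,"dz":0,"roll":0},{"dx":-0.6,"dy":0,"dz":0,"roll":0},{"dx":-0.6,"dy":0,"dz":0,"roll":0},{"dx":-0.5,"dy":0,"dz":0,"roll":0},{"dx":0,"dy":0,"dz":0,"roll":0}]' 255 30
python3 -m handwheel '[{"dx":-0.5,"dy":0,"dz":0,"roll":0},{"dx":-0.5,"dy":0,"dz":0,"roll":0},{"dx":-0.5,"dy":0,"dz":0,"roll":0},{"dx":-0.5,"dy":0,"dz":0.1,"roll":0},{"dx":-0.5,"dy":0,"dz":0.1,"roll":0},{"dx":0,"dy":0,"dz":0,"roll":0}]' 255 25
python3 - <<'E'
from h import *
rel(cart(0,-.167,.205),1.64)
crop("side",270,195,400,345,"pics/k1.png",4)
E
```

```text
clock: 10.32
tcp_pos: [0.5282, -0.289, 0.2189]
orientation: [0.0, 0.682, 0.731, -0.0]
wrist_force: [0.4, -0.8, -1.8]
finger_gap: 0.027
clock: 10.82
tcp_pos: [0.5316, -0.3381, 0.2144]
orientation: [-0.0, 0.682, 0.732, -0.0]
wrist_force: [0.4, 3.9, 0.1]
finger_gap: 0.027
t 10.8167 tcp [ 0.5316 -0.3381  0.2144] head 1.641 tilt -1.0 j [-0.69  0.43  0.17  1.31 -0.    0.81] F [0.4 3.9 0.1] gap 0.027
units [-0.92 -0.06  0.47] roll 0.01
```

View pics/k1.png

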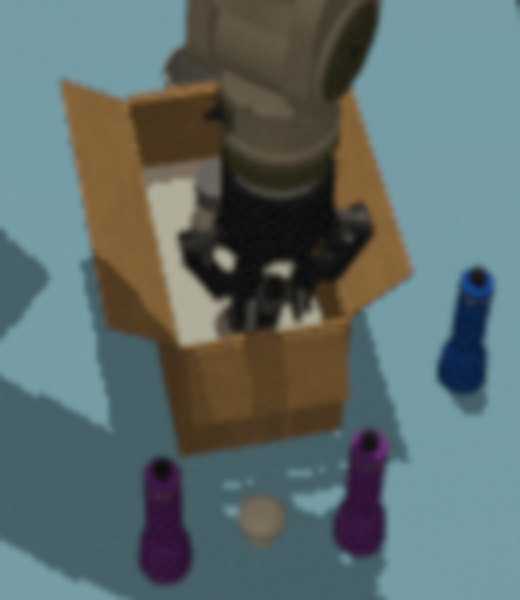

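The torch is pivoting: its head stays inside the wall and the wrist force is about 4 N. I continue along the arc.

```bash
python3 -m handwheel '[{"dx":-0.5,"dy":0,"dz":0.25,"roll":0},{"dx":-0.5,"dy":0,"dz":0.25,"roll":0},{"dx":-0.45,"dy":0,"dz":0.37,"roll":0},{"dx":-0.45,"dy":0,"dz":0.37,"roll":0},{"dx":0,"dy":0,"dz":0,"roll":0}]'
python3 -m handwheel '[{"dx":-0.33,"dy":0,"dz":0.45,"roll":0},{"dx":-0.33,"dy":0,"dz":0.45,"roll":0},{"dx":-0.1,"dy":0,"dz":0.2,"roll":0},{"dx":0,"dy":0,"dz":0,"roll":0}]'
python3 - <<'E'
from h import *
rel(cart(0,-.2,.165),1.64)
crop("side",270,195,400,345,"pics/l1.png",4)
crop("top",310,120,510,230,"pics/l2.png",4)
E
```

```text
clock: 11.28
tcp_pos: [0.534, -0.3759, 0.1883]
orientation: [-0.001, 0.682, 0.731, -0.0]
wrist_force: [0.2, 0.6, -0.3]
finger_gap: 0.0267
clock: 11.62
tcp_pos: [0.5351, -0.3897, 0.1669]
orientation: [-0.001, 0.682, 0.732, -0.0]
wrist_force: [-0.3, 0.5, 0.7]
finger_gap: 0.0267
t 11.6167 tcp [ 0.5351 -0.3897  0.1669] head 1.642 tilt -1.0 j [-0.75  0.51  0.18  1.25 -0.    0.75] F [-0.3  0.5  0.7] gap 0.0267
units [ 0.01 -0.05  0.09] roll 0.02
```

View pics/l1.png

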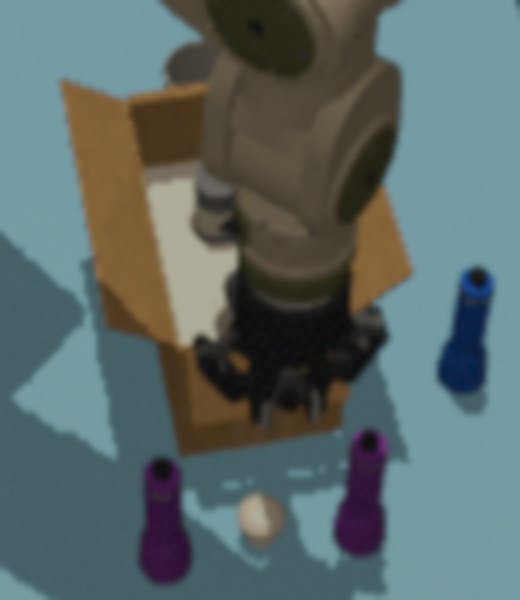

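View pics/l2.png

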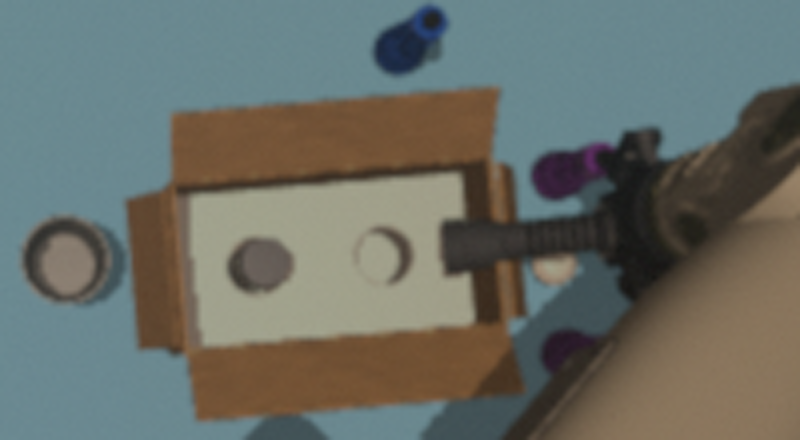

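The top view shows the torch lying level across the end wall, with the lens end at crop (443,247) facing the fuse box, and the bystanders undisturbed. I grip firmly and lift.

```bash
python3 -m handwheel '[{"dx":0,"dy":0,"dz":0,"roll":0},{"dx":0,"dy":0,"dz":0,"roll":0},{"dx":0,"dy":0,"dz":0,"roll":0},{"dx":0,"dy":0,"dz":-0.3,"roll":0},{"dx":0,"dy":0,"dz":-0.5,"roll":0},{"dx":0,"dy":0,"dz":-0.6,"roll":0},{"dx":0,"dy":0,"dz":-0.6,"roll":0},{"dx":0,"dy":0,"dz":-0.6,"roll":0}]' 255 90
python3 -m handwheel '[{"dx":0,"dy":0,"dz":-0.6,"roll":0},{"dx":0,"dy":0,"dz":-0.6,"roll":0},{"dx":0,"dy":0,"dz":-0.6,"roll":0},{"dx":0,"dy":0,"dz":-0.6,"roll":0},{"dx":0,"dy":0,"dz":-0.6,"roll":0},{"dx":0,"dy":0,"dz":-0.3,"roll":0},{"dx":0,"dy":0,"dz":0,"roll":0}]'
python3 - <<'E'
from h import *
rel([.44,.27,.28],1.57)
crop("side",250,175,400,325,"pics/m1.png",4)
crop("top",310,120,510,230,"pics/m2.png",4)
E
```

```text
clock: 12.38
tcp_pos: [0.5359, -0.3899, 0.2223]
orientation: [0.001, 0.681, 0.732, -0.0]
wrist_force: [-0.4, 0.1, -2.3]
finger_gap: 0.0254
clock: 12.97
tcp_pos: [0.5362, -0.3901, 0.2892]
orientation: [0.002, 0.681, 0.732, -0.0]
wrist_force: [-0.4, 0.6, -2.2]
finger_gap: 0.0253
t 12.9667 tcp [ 0.5362 -0.3901  0.2892] head 1.643 tilt -1.0 j [-0.75  0.49  0.45  1.53 -0.    0.75] F [-0.4  0.6 -2.2] gap 0.0253
units [33.27 -2.43  0.33] roll 0.69
```

View pics/m1.png

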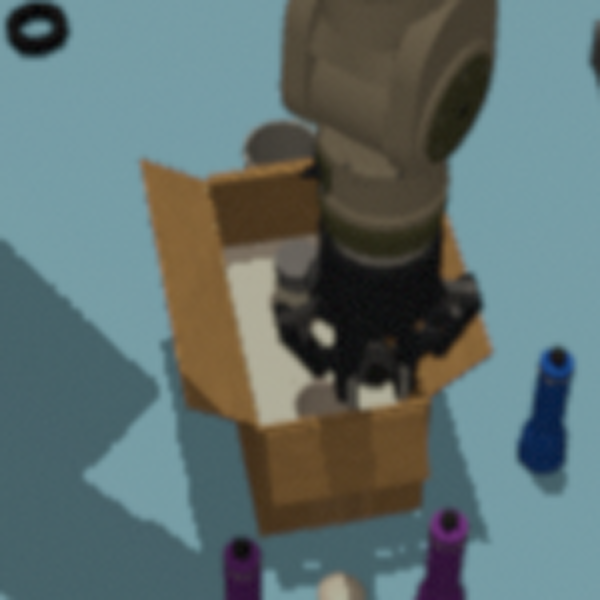

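View pics/m2.png

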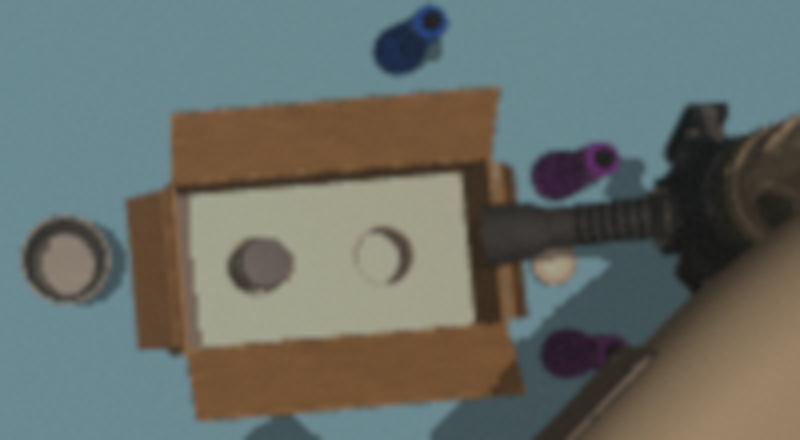

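```bash
python3 -m handwheel '[{"dx":0.2,"dy":0,"dz":0,"roll":0.35},{"dx":0.4,"dy":0,"dz":0,"roll":0.35},{"dx":0.6,"dy":-0.2,"dz":0,"roll":0},{"dx":0.8,"dy":-0.2,"dz":0,"roll":0},{"dx":0.8,"dy":-0.2,"dz":0,"roll":0},{"dx":0.8,"dy":-0.2,"dz":0,"roll":0},{"dx":0.8,"dy":-0.2,"dz":0,"roll":0},{"dx":0.8,"dy":-0.2,"dz":0,"roll":0}]'
python3 -m handwheel '[{"dx":0.8,"dy":-0.2,"dz":0,"roll":0},{"dx":0.8,"dy":-0.2,"dz":0,"roll":0},{"dx":0.8,"dy":-0.2,"dz":0,"roll":0},{"dx":0.8,"dy":-0.2,"dz":0,"roll":0},{"dx":0.8,"dy":-0.2,"dz":0,"roll":0},{"dx":0.8,"dy":-0.2,"dz":0,"roll":0},{"dx":0.8,"dy":-0.2,"dz":0,"roll":0},{"dx":0.8,"dy":-0.2,"dz":0,"roll":0}]'
python3 -m handwheel '[{"dx":0.8,"dy":-0.1,"dz":0,"roll":0},{"dx":0.8,"dy":-0.1,"dz":0,"roll":0},{"dx":0.8,"dy":-0.1,"dz":0,"roll":0},{"dx":0.8,"dy":-0.1,"dz":0,"roll":0},{"dx":0.8,"dy":-0.1,"dz":0,"roll":0},{"dx":0.6,"dy":-0.1,"dz":0,"roll":0},{"dx":0.4,"dy":-0.1,"dz":0,"roll":0},{"dx":0,"dy":0,"dz":0,"roll":0}]'
python3 - <<'E'
from h import *
rel([.44,.25,.24],1.57)
cv2.imwrite("pics/n1.png",env.read_camera("side"));cv2.imwrite("pics/n2.png",env.read_camera("top"))
E
```

```text
clock: 13.73
tcp_pos: [0.5104, -0.2842, 0.2854]
orientation: [-0.001, 0.708, 0.707, -0.0]
wrist_force: [-0.6, -0.2, -1.2]
finger_gap: 0.0256
clock: 14.4
tcp_pos: [0.4787, -0.1558, 0.2861]
orientation: [-0.0, 0.708, 0.707, -0.0]
wrist_force: [-0.2, 0.3, -2.1]
finger_gap: 0.0255
clock: 15.07
tcp_pos: [0.4648, -0.0555, 0.2866]
orientation: [-0.0, 0.707, 0.707, -0.0]
wrist_force: [-1.1, -0.1, -1.5]
finger_gap: 0.0256
t 15.0667 tcp [ 0.4648 -0.0555  0.2866] head 1.571 tilt -1.0 j [-0.29  0.09 -0.09  1.38  0.    1.28] F [-1.1 -0.1 -1.5] gap 0.0256
units [15.28 -1.23  2.33] roll 0.01
```

View pics/n1.png

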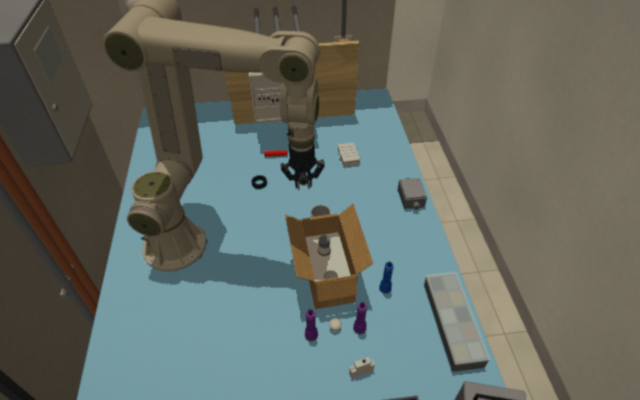

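View pics/n2.png

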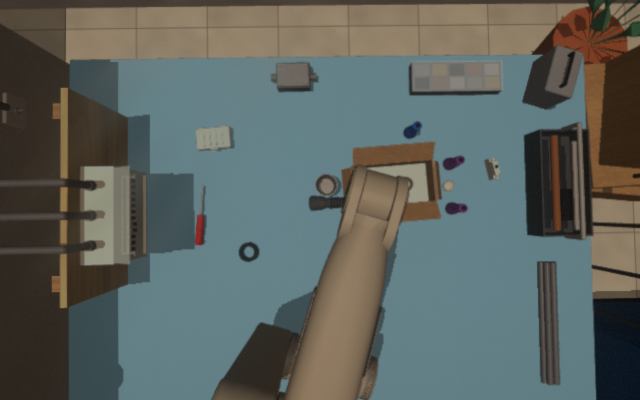

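The torch is level and pointing at the fuse box. I continue in.

```bash
python3 -m handwheel '[{"dx":0.4,"dy":-0.1,"dz":0,"roll":0},{"dx":0.7,"dy":-0.1,"dz":0,"roll":0},{"dx":0.8,"dy":-0.1,"dz":0.1,"roll":0},{"dx":0.8,"dy":-0.1,"dz":0.1,"roll":0},{"dx":0.8,"dy":-0.1,"dz":0.1,"roll":0},{"dx":0.8,"dy":-0.1,"dz":0.2,"roll":0},{"dx":0.8,"dy":-0.1,"dz":0.2,"roll":0},{"dx":0.8,"dy":-0.1,"dz":0.2,"roll":0}]'
python3 -m handwheel '[{"dx":0.8,"dy":-0.1,"dz":0.2,"roll":0},{"dx":0.8,"dy":-0.1,"dz":0.2,"roll":0},{"dx":0.8,"dy":-0.1,"dz":0.2,"roll":0},{"dx":0.8,"dy":0,"dz":0.2,"roll":0},{"dx":0.8,"dy":0,"dz":0.2,"roll":0},{"dx":0.7,"dy":0,"dz":0,"roll":0},{"dx":0.4,"dy":0,"dz":0,"roll":0},{"dx":0,"dy":0,"dz":0,"roll":0}]'
python3 - <<'E'
from h import *
rel([.44,.25,.24],1.57)
crop("side",200,30,400,180,"pics/o1.png",4);crop("top",60,100,260,250,"pics/o2.png",4)
E
```

```text
clock: 15.83
tcp_pos: [0.4495, 0.0614, 0.2682]
orientation: [0.0, 0.708, 0.706, -0.0]
wrist_force: [0.3, -1.0, -2.0]
finger_gap: 0.0254
clock: 16.5
tcp_pos: [0.4437, 0.1639, 0.2483]
orientation: [-0.0, 0.707, 0.707, -0.0]
wrist_force: [-0.1, -0.0, -1.5]
finger_gap: 0.0259
t 16.5 tcp [0.4437 0.1639 0.2483] head 1.571 tilt -1.0 j [ 0.18  0.11 -0.17  1.29  0.    1.75] F [-0.1 -0.  -1.5] gap 0.0259
units [ 4.31 -0.19  0.42] roll 0.01
```

View pics/o1.png

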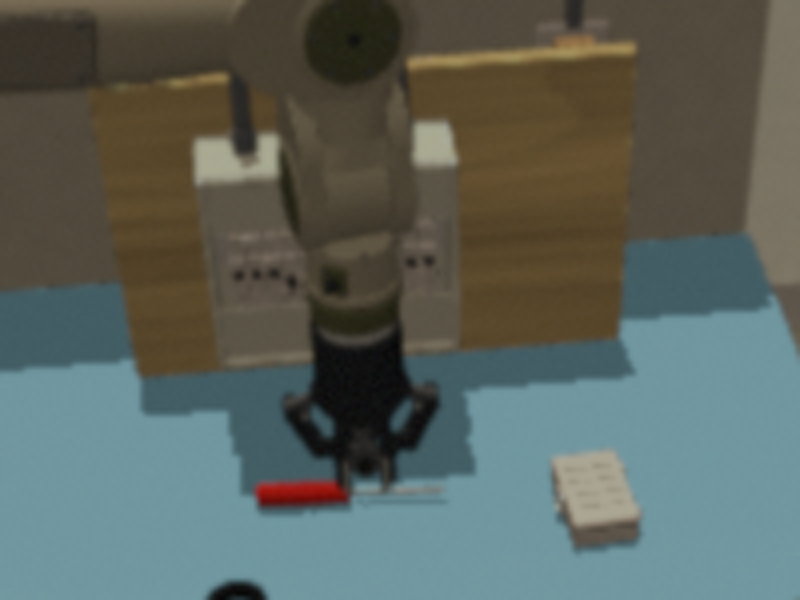

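View pics/o2.png

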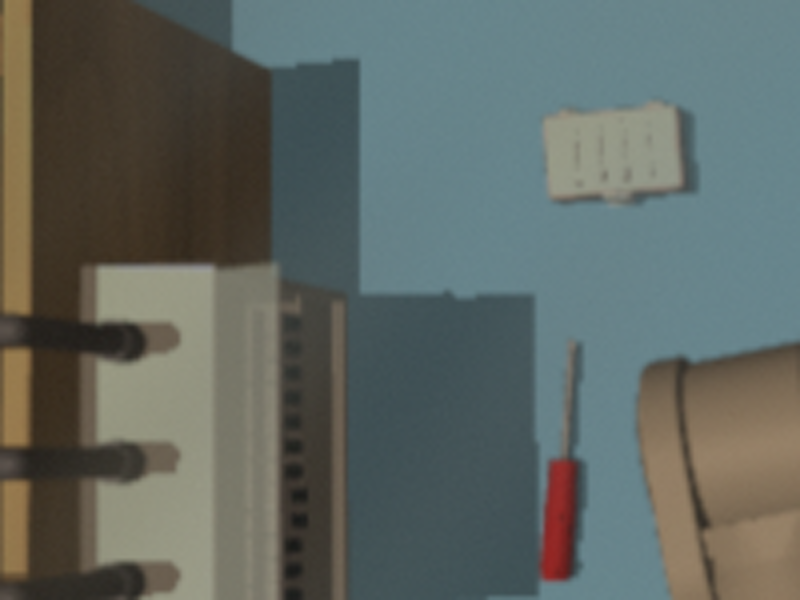

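The wrist hides the torch from both views here. I roll it 60° briefly to measure its tilt.

```bash
python3 -m handwheel '[{"dx":0,"dy":0,"dz":0,"roll":-0.7},{"dx":0,"dy":0,"dz":0,"roll":-1},{"dx":0,"dy":0,"dz":0,"roll":-1},{"dx":0,"dy":0,"dz":0,"roll":-1},{"dx":0,"dy":0,"dz":0,"roll":-1},{"dx":0,"dy":0,"dz":0,"roll":-1},{"dx":0,"dy":0,"dz":0,"roll":-1},{"dx":0,"dy":0,"dz":0,"roll":-1}]'
python3 -m handwheel '[{"dx":0,"dy":0,"dz":0,"roll":-1},{"dx":0,"dy":0,"dz":0,"roll":-1},{"dx":0,"dy":0,"dz":0,"roll":-1},{"dx":0,"dy":0,"dz":0,"roll":-1},{"dx":0,"dy":0,"dz":0,"roll":-0.7},{"dx":0,"dy":0,"dz":0,"roll":0}]'
python3 - <<'E'
from h import *
rel([.44,.25,.24],1.57)
crop("side",210,50,360,170,"pics/p1.png",5);crop("top",160,150,320,280,"pics/p2.png",5)
E
```

```text
clock: 17.27
tcp_pos: [0.444, 0.1619, 0.2487]
orientation: [0.0, 0.372, 0.928, -0.0]
wrist_force: [0.4, 0.0, -2.5]
finger_gap: 0.0253
clock: 17.77
tcp_pos: [0.444, 0.162, 0.2487]
orientation: [0.0, 0.136, 0.991, -0.0]
wrist_force: [-0.1, 0.1, -1.2]
finger_gap: 0.0256
t 17.7667 tcp [0.444  0.162  0.2487] head 2.868 tilt -1.0 j [ 0.18  0.11 -0.17  1.29 -0.    0.45] F [-0.1  0.1 -1.2] gap 0.0256
units [1.38 4.18 0.43] roll 12.4
```

View pics/p1.png

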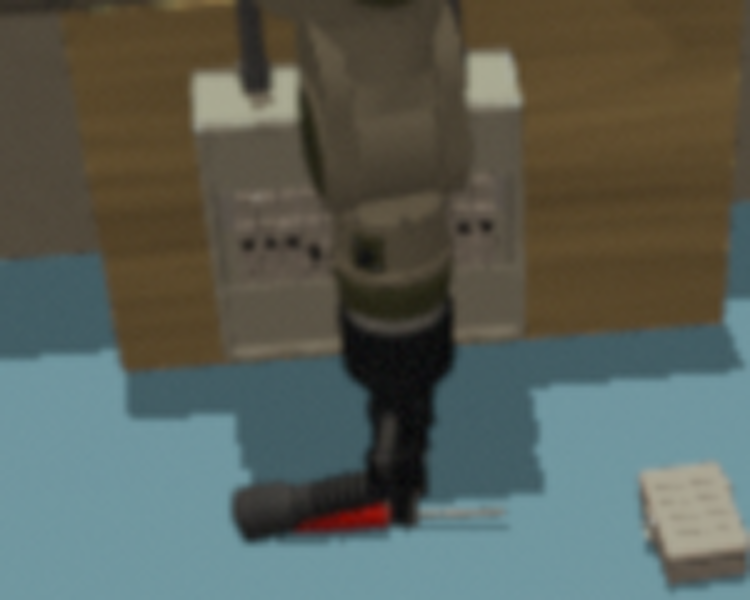

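View pics/p2.png

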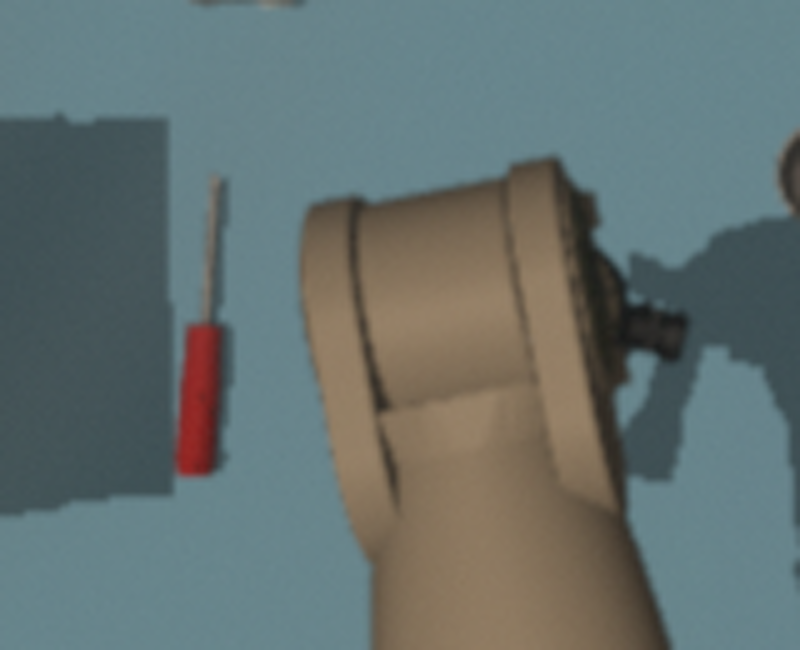

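```bash
python3 - <<'E'
from h import *
s=env.get_state();T=s["tcp_pos"];h=2.868
d=np.array([np.cos(h),np.sin(h),0]);n=np.array([-np.sin(h),np.cos(h),0])
r=[]
for p in [(246,513),(285,506),(350,493)]:
    o,v=ray("side",210+p[0]/5,50+p[1]/5);X=o+v*((T-o)@n)/(v@n);r.append(((X-T)@d,X[2]));print(p,X.round(4),"along",((X-T)@d).round(4))
r=np.array(r);k=np.polyfit(r[:,0],r[:,1],1);print("slope",k,"deg",np.degrees(np.arctan(k[0])))
for g in (.25,.2): 
  print(g,"beam z at breaker",np.polyval(k,.581-g)-T[2])
E
```

```text
(246, 513) [0.3296 0.1943 0.2303] along 0.1188
(285, 506) [0.3576 0.1864 0.2403] along 0.0896
(350, 493) [0.4037 0.1735 0.2578] along 0.0417
slope [-0.35865635  0.27269996] deg -19.73069433847827
0.25 beam z at breaker -0.09463834078267513
0.2 beam z at breaker -0.11257115829407804
```

The lens dips about 20° below level, inside the 30° limit. I compensate with height: TCP (0.44, 0.25, 0.285) puts the beam on the row. I raise the grip to 120 N, roll back and move in.

```bash
python3 -m handwheel '[{"dx":0,"dy":0,"dz":-0.4,"roll":0.4},{"dx":0,"dy":0,"dz":-0.5,"roll":1},{"dx":0,"dy":0,"dz":-0.5,"roll":1},{"dx":0,"dy":0,"dz":-0.4,"roll":1},{"dx":0,"dy":0,"dz":0,"roll":1},{"dx":0,"dy":0,"dz":0,"roll":1},{"dx":0,"dy":0,"dz":0,"roll":1},{"dx":0,"dy":0,"dz":0,"roll":1}]' 255 120
python3 -m handwheel '[{"dx":0,"dy":0,"dz":0,"roll":1},{"dx":0,"dy":0,"dz":0,"roll":1},{"dx":0,"dy":0,"dz":0,"roll":1},{"dx":0,"dy":0,"dz":0,"roll":1},{"dx":0,"dy":0,"dz":0,"roll":1},{"dx":0,"dy":0,"dz":0,"roll":0},{"dx":0,"dy":0,"dz":0,"roll":0}]'
python3 -m handwheel '[{"dx":0.4,"dy":-0.1,"dz":0,"roll":0},{"dx":0.7,"dy":-0.1,"dz":0,"roll":0},{"dx":0.8,"dy":0,"dz":0,"roll":0},{"dx":0.8,"dy":0,"dz":0,"roll":0},{"dx":0.8,"dy":0,"dz":0,"roll":0},{"dx":0.6,"dy":0,"dz":0,"roll":0},{"dx":0.3,"dy":0,"dz":0,"roll":0},{"dx":0,"dy":0,"dz":0,"roll":0}]'
python3 - <<'E'
from h import *
rel([.44,.25,.285],1.57)
cv2.imwrite("pics/q1.png",env.read_camera("side"));cv2.imwrite("pics/q2.png",env.read_camera("top"))
E
```

```text
clock: 18.53
tcp_pos: [0.4438, 0.1626, 0.2846]
orientation: [0.0, 0.504, 0.864, -0.0]
wrist_force: [0.4, 0.1, -1.9]
finger_gap: 0.025
clock: 19.12
tcp_pos: [0.4437, 0.1627, 0.2845]
orientation: [0.0, 0.707, 0.707, -0.0]
wrist_force: [1.6, 0.7, -1.4]
finger_gap: 0.0249
clock: 19.78
tcp_pos: [0.4396, 0.2521, 0.2843]
orientation: [-0.0, 0.707, 0.707, -0.0]
wrist_force: [-0.3, -0.6, -2.6]
finger_gap: 0.0247
t 19.7833 tcp [0.4396 0.2521 0.2843] head 1.572 tilt -1.0 j [ 0.36  0.17 -0.01  1.39  0.    1.93] F [-0.3 -0.6 -2.6] gap 0.0247
units [-0.11  0.02 -0.04] roll 0.02
```

View pics/q1.png

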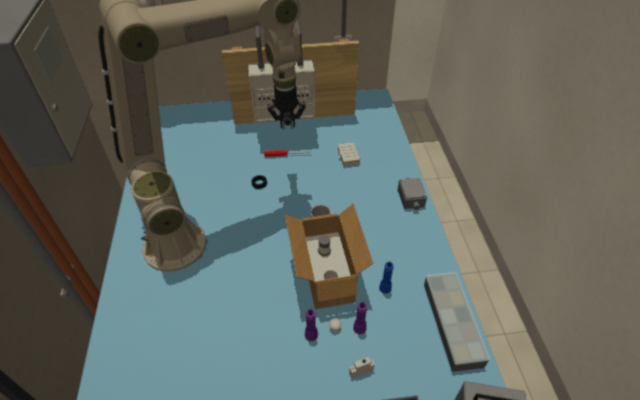

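View pics/q2.png

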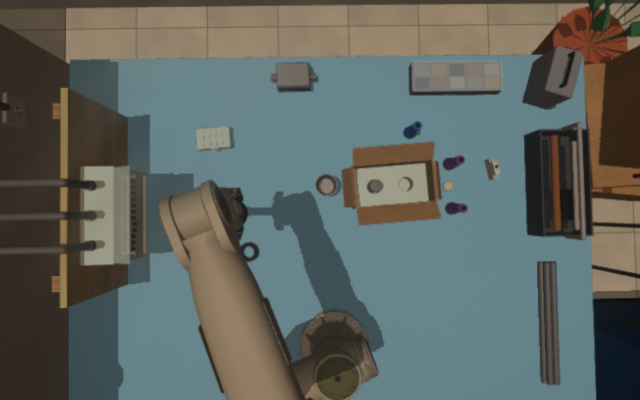

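Everything is in place and the carton, tube, cup and others are where they were. The gap reading shrank slightly with grip, so I re-measure the tilt once more by rolling out and back.

```bash
python3 -m handwheel '[{"dx":0,"dy":0,"dz":0,"roll":-0.5},{"dx":0,"dy":0,"dz":0,"roll":-1},{"dx":0,"dy":0,"dz":0,"roll":-1},{"dx":0,"dy":0,"dz":0,"roll":-1},{"dx":0,"dy":0,"dz":0,"roll":-1},{"dx":0,"dy":0,"dz":0,"roll":-1},{"dx":0,"dy":0,"dz":0,"roll":-1},{"dx":0,"dy":0,"dz":0,"roll":-1}]'
python3 -m handwheel '[{"dx":0,"dy":0,"dz":0,"roll":-1},{"dx":0,"dy":0,"dz":0,"roll":-1},{"dx":0,"dy":0,"dz":0,"roll":-1},{"dx":0,"dy":0,"dz":0,"roll":-1},{"dx":0,"dy":0,"dz":0,"roll":-0.5},{"dx":0,"dy":0,"dz":0,"roll":0},{"dx":0,"dy":0,"dz":0,"roll":0}]'
python3 - <<'E'
from h import *
rel([.44,.25,.285],1.57)
crop("side",210,50,360,170,"pics/r1.png",5)
E
```

```text
clock: 20.55
tcp_pos: [0.4399, 0.25, 0.2846]
orientation: [0.0, 0.381, 0.924, -0.0]
wrist_force: [0.7, -0.3, -1.6]
finger_gap: 0.0248
clock: 21.13
tcp_pos: [0.4399, 0.2503, 0.2846]
orientation: [0.0, 0.158, 0.987, -0.0]
wrist_force: [-0.5, -0.8, -1.8]
finger_gap: 0.0247
t 21.1333 tcp [0.4399 0.2503 0.2846] head 2.823 tilt -1.0 j [ 0.36  0.17 -0.01  1.39 -0.    0.68] F [-0.5 -0.8 -1.8] gap 0.0247
units [-0.01 -0.01 -0.02] roll 11.97
```

View pics/r1.png

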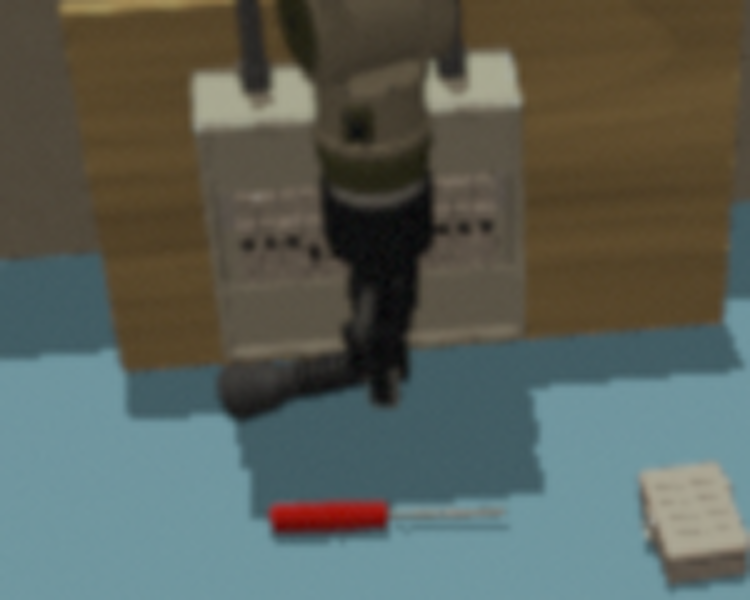

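```bash
python3 - <<'E'
from h import *
s=env.get_state();T=s["tcp_pos"];h=2.823
d=np.array([np.cos(h),np.sin(h),0]);n=np.array([-np.sin(h),np.cos(h),0])
r=[]
for p in [(232,392),(275,384),(335,371)]:
    o,v=ray("side",210+p[0]/5,50+p[1]/5);X=o+v*((T-o)@n)/(v@n);r.append(((X-T)@d,X[2]));print(p,X.round(4),"along",((X-T)@d).round(4))
r=np.array(r);k=np.polyfit(r[:,0],r[:,1],1);print(k,"deg",np.degrees(np.arctan(k[0])))
print("beam z at breaker",np.polyval(k,.581-.25), "mid z",np.polyval(k,.05))
# row height cross-check: breaker front plane y=.581, side view rows of front band
for v in (180,245,285): 
    o,dv=ray("side",283,50+v/5);X=o+dv*(.581-o[1])/dv[1];print(v,X.round(3))
E
```

```text
(232, 392) [0.3261 0.288  0.2656] along 0.1198
(275, 384) [0.3578 0.2775 0.2775] along 0.0864
(335, 371) [0.4014 0.2632 0.2955] along 0.0406
[-0.377878    0.31062568] deg -20.700475517640577
beam z at breaker 0.18554806815191321 mid z 0.29173178507661
180 [0.441 0.581 0.245]
245 [0.437 0.581 0.183]
285 [0.435 0.581 0.143]
```

The tilt is steady at about 20°, and the beam meets the breaker plane at z ≈ 0.186 against a row at about 0.19. I roll back, settle and hand in.

```bash
python3 -m handwheel '[{"dx":0,"dy":0,"dz":0,"roll":0.5},{"dx":0,"dy":0,"dz":0,"roll":1},{"dx":0,"dy":0,"dz":0,"roll":1},{"dx":0,"dy":0,"dz":0,"roll":1},{"dx":0,"dy":0,"dz":0,"roll":1},{"dx":0,"dy":0,"dz":0,"roll":1},{"dx":0,"dy":0,"dz":0,"roll":1},{"dx":0,"dy":0,"dz":0,"roll":1}]'
python3 -m handwheel '[{"dx":0,"dy":0,"dz":0,"roll":1},{"dx":0,"dy":0,"dz":0,"roll":1},{"dx":0,"dy":0,"dz":0,"roll":1},{"dx":0,"dy":0,"dz":0,"roll":1},{"dx":0,"dy":0,"dz":0,"roll":0.5},{"dx":0,"dy":0,"dz":0,"roll":0},{"dx":0,"dy":0,"dz":0,"roll":0},{"dx":0,"dy":0,"dz":0,"roll":0}]'
python3 -m handwheel '[{"dx":0,"dy":0,"dz":0,"roll":0},{"dx":0,"dy":0,"dz":0,"roll":0},{"dx":0,"dy":0,"dz":0,"roll":0},{"dx":0,"dy":0,"dz":0,"roll":0},{"dx":0,"dy":0,"dz":0,"roll":0},{"dx":0,"dy":0,"dz":0,"roll":0}]'
python3 - <<'E'
from h import *
rel([.44,.25,.285],1.57); print(np.abs(env.get_state()["qvel"]).max()); crop("side",200,30,400,180,"pics/s1.png",4)
E
```

```text
clock: 21.85
tcp_pos: [0.4398, 0.2507, 0.2845]
orientation: [0.0, 0.526, 0.85, -0.0]
wrist_force: [-0.2, 1.1, -1.8]
finger_gap: 0.0249
clock: 22.52
tcp_pos: [0.4398, 0.2508, 0.2844]
orientation: [0.0, 0.707, 0.707, -0.0]
wrist_force: [-0.1, -0.4, -1.8]
finger_gap: 0.0252
clock: 23.02
tcp_pos: [0.4398, 0.251, 0.2844]
orientation: [0.0, 0.708, 0.707, -0.0]
wrist_force: [0.1, 1.0, -2.0]
finger_gap: 0.0246
t 23.0167 tcp [0.4398 0.251  0.2844] head 1.57 tilt -1.0 j [ 0.36  0.17 -0.01  1.39 -0.    1.93] F [ 0.1  1.  -2. ] gap 0.0246
units [-0.05  0.01 -0.03] roll -0.0
0.0009119522820560509
```

View pics/s1.png

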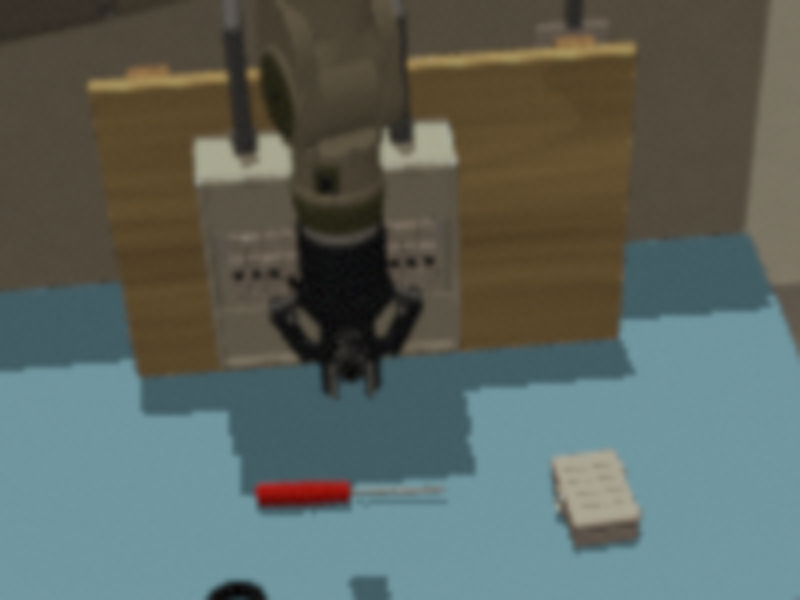

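The arm is still, with the tail between the fingers at crop (350,367) and the torch pointing at the box.

```bash
python3 -c "
from workcell import env
print(env.hand_in())"
```

```text
the job is handed in; nothing more can be done
None
```

I handed the job in at about 23 s, with the torch held steady in the air and aimed at the breaker row. No verdict was reported.

- **Flaps:** I pushed both back with the shut fingers to about 2.35–2.5 rad (measured before the torch was drawn), with the torch still in its socket.
- **Torch:** I drew it straight up until the lens was about 0.115 m above the board. The tool cannot tilt, so I turned the torch in the grip by bearing its head lightly (about 4 N) on the rim of the carton's end wall. I then lifted it clear and carried it to the fuse box.
- **Aim:** The torch's middle is about 0.29 m up and the lens about 0.2 m from the breakers. The beam meets the breaker fronts at about z 0.186, against a row measured at 0.18–0.19, and the sideways error is within a few millimetres.
- **Not quite level:** The lens points about 20° down, within the 30° allowed; two measurements agreed (19.7° and 20.7°). In the final pose the wrist hides the torch from both cameras, so the tilt was measured with it rolled aside and then rolled back.
- **Grip:** It was set to 120 N. The finger gap read about 25 mm on the 28 mm handle and shrank slightly as I raised the force, but the torch showed no slip.
- **Bystanders:** In the last full side and top pictures the cell tube and the other items appear where they started. I compared them by eye only.
- **Lamp:** I did not see a visible light spot in the pictures.

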